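# Close a clamped tube end: clear it, time the cap, swing the clamp ring shut and latch it

### The job

The blank cap on the tube end is to be clamped. First put everything that was left on the cap or standing in front of the open clamp ring into the black tool tray. Turn the cap in its seat by pushing its lugs round, without lifting it off, until the notch in its rim lies over the notch in the flange below; then swing both halves of the clamp ring fully shut round the two flanges and swing the hook latch fully home over its pin, leaving the other things on the bench where they are.

Things in the scene. Friction and masses are not known exactly. Their poses are not given: they have to be found in the camera images.
- fitting: Tube end bolted to the bench; origin on its upright axis at bench height. x axis: from that axis to the clamp ring's hinge pin, 70 mm away; the ring's mouth is the -x side. Round foot 112 mm across, 8 mm high; lower flange 100 mm across, its top 32 mm high, with a 31 mm bore for the cap's pilot. A foot arm with a scribed white line, to 93 mm out, lies below its notch.
- mark (a point): Middle of the one notch (18 mm wide, 10 mm deep) in the lower flange's rim: 50 mm from the tube's axis at -60 degrees about z from the fitting's x axis, 32 mm above the bench.
- cap: Loose steel blank cap, 0.5 kg, on the greased lower flange, its 28 mm pilot in the bore with 1.5 mm play; 2 N at a lug turns it. Origin on its axis at its flange's underside (32 mm above bench), z up, x to its notch. Flange 100 mm across, top 44 mm above bench. Three lugs on top, 60, 180, 300 degrees from the notch: 22 to 42 mm from the axis, 14 mm thick, tops 66 mm above bench; low dome between.
- cap_notch (a point): Middle of the one notch in the cap's rim (18 mm wide, 10 mm deep): 50 mm from the cap's axis, half-way up its flange (38 mm above the bench). A white scribed line on the cap leads to it.
- half_key (a joint): Hinge angle (rad) of the clamp half on the fitting's -y side: 0 shut, growing as it opens (anticlockwise from above) to 1.2; stays where left, 2 N at the grip moves it. U section half ring, 12 to 52 mm above bench, 118 mm across outside. A 10 mm key with tapered nose inside it enters both notches; it cannot shut if they are out of line. Catch pin (8 mm thick, top 58 mm high) at its free end.
- half_key_grip (a point): Middle (60 mm above bench) of that half's upright black grip: 18 mm thick, 51 to 70 mm high, on a boss 24 mm thick at the half's outer side, 124 mm from the hinge pin; at (-40, -57) mm in the fitting's frame when shut.
- half_latch (a joint): Hinge angle (rad) of the other clamp half, on the fitting's +y side: 0 shut, growing as it opens (clockwise from above) to 1.2. Same shape and friction, without a key; it carries the hook latch at its free end.
- half_latch_grip (a point): Middle (60 mm above bench) of that half's upright black grip, same size; at (-40, +57) mm in the fitting's frame when shut.
- latch (a joint): Angle (rad) of the hook latch on its clamp half: 0 home (its tooth then stands behind the catch pin if both halves are shut), growing as it swings out (clockwise from above) to 1.6; stays where left, 1 N at the grip moves it. Flat steel bar 47 to 54 mm above bench. If the halves are not shut its tooth strikes or misses the pin.
- latch_pivot (a point): The upright pivot of the latch, 50 mm above the bench, at (-72, +12) mm of the fitting when the half is shut.
- latch_grip (a point): Middle (59 mm above bench) of the latch's upright black grip: 17 mm thick, 48 to 70 mm high, 59 mm from the pivot; at (-82, -46) mm in the fitting's frame when all is shut and home.
- tray: Black plastic tool tray on the bench at the left, fixed, 198 mm (its x) by 296 mm (its y) by 34 mm high, origin at the centre of its underside. Floor 3 mm thick; a low wall 22 mm high runs along its y at x = +18 mm, so the wider compartment is x = -91 to +16 mm.
- lock_bottle_mid (a point): Small red bottle with a black cap, standing in the clamp's swing: 31 mm across up to 60 mm, cap 17 mm across, 79 mm tall, 60 g. The point is on its axis 45 mm above its base, z along the axis. May be absent.
- seal_driver_knob (a point): Black seal driver standing in the clamp's swing: foot 64 mm across and 26 mm high, waist 28 mm across, knob 38 mm across from 58 to 96 mm height, 0.3 kg. The point is the centre of the knob, 77 mm above its underside, z along the axis. May be absent.
- sleeve_mid (a point): Short steel driving sleeve standing in the clamp's swing: 32 mm across, 102 mm tall, 0.45 kg. The point is its centre, z along the axis. May be absent.
- scraper_grip (a point): Gasket scraper lying flat across the cap's lugs: wooden handle 20 mm (x) by 100 mm (y) by 14 mm, thin blade 34 mm wide, 200 mm overall, 70 g. The point is in the handle, half-way up (74 mm above the bench at first), on its long axis (y); the handle reaches 60 mm to +y of it, the blade's edge 140 mm to -y. May be absent.
- grease_bottle: Bystander: cream bottle with a red nozzle, 46 mm across, 151 mm tall, behind the yellow case; origin at its underside.
- spray_bottle: Bystander: white spray bottle with a red head, 73 mm across, 187 mm tall, between the yellow case and the bench's far edge; origin at its underside.
- alu_angle: Bystander: aluminium angle, 28 by 150 by 50 mm high, along the far edge of the bench beyond the tray; origin at its underside.

How it is judged:
By the outcome, as a careful person would: the job done as asked, in the order asked, and still so for the second after the job is handed in, with the robot touching nothing.
Of lock_bottle, seal_driver, sleeve, scraper only 3 to 4 are there at a start; the rules pass over those that are not, and their reading is None.
At some moment in a run one of seal_driver may be knocked a few centimetres aside while the robot is not near it.
Once in a run the grip may slacken for a moment while it holds something.
It also fails if it takes over 192 s, if anything falls off the work surface, if the arm or the gripper's body presses on something with over 40 N, if the wrist force passes 120 N, or if a joint passes its speed limit or range.

### The arm

A 6-joint arm with a two-finger parallel gripper is mounted at the origin on the work surface; the furniture and walls round the work are solid. World frame = base frame: x ahead of the robot, y to its left, z up, the work surface at z = 0. Lengths are in m, angles in rad, forces in N, time in s.
With the tool pointing down it reaches from about 0.275 to 0.775 m from the base axis. Payload 14.6 kg.
Tool frame: the origin (TCP) lies on the front face of the gripper's body, between the roots of the fingers; the fingertips stand env.tips_ahead ahead of it and the grasp point (between the pads) lies 54 mm ahead of it (env.tips_ahead is the distance from the TCP to the fingertips, in m); z points along the fingers, y is the line along which they close (so a half turn about z gives the same grasp; the last joint's range is limited). The gripper opens to 85 mm and grips with 20 to 120 N. Pads are 22 mm wide; open, the fingers measure 114 mm over their backs; the gripper's body (76 mm by 85 mm) begins 54 mm behind the grasp point. The pads swing forward as they close: fully open they stand 13 mm farther back than shut.
Start: joints at [-1.45, 0.263, -0.048, 1.259, 0, 1.415], TCP at [0.143, -0.505, 0.304] pointing down, gripper open.
Joint ranges: [-2.65, 2.65], [-0.89, 1.7], [-1.18, 1.37], [-2.13, 2.11], [-1.35, 1.29], [-3.14, 3.14]. Speed limits (rad/s): [1.89, 1.89, 2.57, 2.79, 3.14, 3.14].

### API

Orientations are given as a rotation vector (axis times angle).
In Python, from station import env, eyes gives the robot as it stands. The module is installed in compiled form; this text tells all that it offers.
- The arm moves only by the shell command python3 -m inch 'ROWS'. ROWS is JSON, a list of rows, each a list of 3 entries, a list of its own where there are three numbers: the gripper command: -1 is fully open, 1 is shut, values between are in proportion, then the shift along the world's x, y, z in units of 25 mm (1.0 is 25 mm), then the turn, a rotation vector about the world's x, y, z in degrees. In form: [[claw, [x, y, z], [wx, wy, wz]], ...]. A call has 1 to 12 rows; each row is the pose to reach, as a shift and turn from the pose commanded when the call began; what a row does not reach only later rows make up. A row lasts 1/8 s, in which the tool goes at most 62.5 mm and 10.7 degrees, less where a joint would pass 70% of its speed; a pose out of reach is approached as far as the arm can. A call with a gripper value outside its range is refused whole. The fingers move at their own pace and stop on an object; the grip force is fixed at half the most. Time passes only in rows, so rows that repeat a pose let the fingers close. It gives the time, the measured TCP pose, the force, the opening and the grip force at its end, in the units of the state.
- env.sense(): the state, without advancing time (a new reading comes with each control period).
- eyes.camera(name): name is "scene" or "top" or "wrist"; returns a dict with "color" (400x640x3 uint8, red, green, blue), "fx", "fy", "cx", "cy" (pixels), "pose" (4x4, takes a point from camera to world coordinates). Camera axes: x right, y down, z forward; pixel columns grow to the right and rows downward; lengths in m; the calibration is good to about 2 mm. A picture is of the moment at which its call begins. There is no depth.
- env.hand_in(): hands the job in; it is judged then, once.
The state is a dict: "t": time; "joint_pos": joint angles; "dq": joint speeds; "joint_torque": joint torques, N m; "tcp_pos": TCP position; "ee_rot": TCP orientation; "wrist_force": force on the tool from outside, world axes, zero at the start; "moment": the same for the moment, N m; "gripper_width": finger opening in m; "finger_force": force on a finger pad.
Only numpy, scipy, OpenCV 4.12 (cv2) and the standard library are available. Lean on these libraries where they do the work, as an engineer would, in place of code of your own. Each camera call takes 0.05 s, during which the arm holds its last target. There are 200 camera calls.

## Working session

There is one attempt and no reset: what is moved stays moved. The work goes in short steps, Python scripts to look and compute and a shell command to move; the robot and the scene stay as the last step left them, time stands still between calls to the robot, and variables do not carry over. Pictures are saved under pics/ and viewed, at most 14 in all, crops included, and the job is handed in when it is done.

```bash
mkdir -p pics; cat > h.py <<'E'
import numpy as np, cv2
from station import env, eyes
def snap(n,f):
    c=eyes.camera(n); cv2.imwrite('pics/'+f,cv2.cvtColor(c['color'],cv2.COLOR_RGB2BGR)); return c
def ray(c,u,v,z):
    P=np.array(c['pose']); d=P[:3,:3]@np.array([(u-c['cx'])/c['fx'],(v-c['cy'])/c['fy'],1]); o=P[:3,3]
    return o+d*(z-o[2])/d[2]
def proj(c,p):
    P=np.array(c['pose']); q=P[:3,:3].T@(np.array(p)-P[:3,3]); return c['fx']*q[0]/q[2]+c['cx'],c['fy']*q[1]/q[2]+c['cy']
E
python3 - <<'E'
from h import *
import pickle
for n in ("scene","top"):
    c=snap(n,n+'0.png'); pickle.dump(c,open(n+'.pkl','wb')); print(n,np.round(c['pose'],3).tolist(),c['fx'],c['cx'],c['cy'])
s=env.sense(); print(s['t'],s['tcp_pos'],s['ee_rot'],env.tips_ahead,s['wrist_force'])
E
```

```text
scene [[-0.788, -0.464, 0.405, 0.146], [-0.616, 0.584, -0.528, 0.507], [0.008, -0.666, -0.746, 0.708], [0.0, 0.0, 0.0, 1.0]] 364.2342660672549 323.71666112625496 194.9364496048282
top [[0.017, -0.989, 0.15, 0.376], [-1.0, -0.014, 0.023, 0.025], [-0.021, -0.15, -0.988, 0.901], [0.0, 0.0, 0.0, 1.0]] 387.2914558655534 318.4600319556575 193.3315646199133
0.1 [ 0.14295162 -0.5049827   0.30347095] [-3.11080240e+00 -4.31751452e-01 -1.78605078e-05] 0.0726 [ 0.21223144 -0.06739492 -0.87772637]
```

View pics/scene0.png

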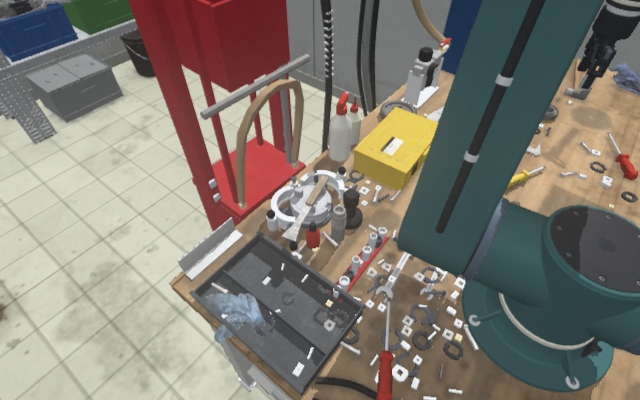

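View pics/top0.png

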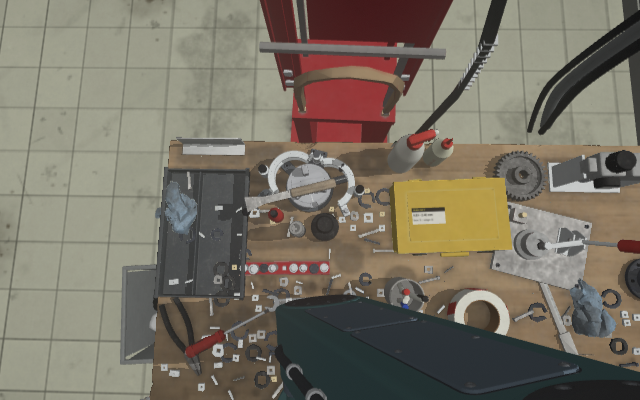

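All four items are there: scraper across the cap (top ~300,190), red bottle (277,215), sleeve (296,228) and driver (323,226). The tray is at (205,235). I'll enlarge both views.

```bash
python3 - <<'E'
from h import *
a=cv2.imread('pics/top0.png')[135:255,230:390]; b=cv2.imread('pics/scene0.png')[150:270,240:400]
cv2.imwrite('pics/crop0.png',cv2.resize(a,None,fx=5,fy=5,interpolation=cv2.INTER_CUBIC))
import pickle
c=pickle.load(open('top.pkl','rb'))
for n,u,v,z in [('trayTL',163,170,.034),('trayTR',249,170,.034),('trayBL',156,296,.034),('trayBR',242,298,.034),('wall t',213,172,.022),('wallb',208,296,.022)]: print(n,ray(c,u,v,z).round(3))
E
```

```text
trayTL [0.557 0.405 0.034]
trayTR [0.559 0.205 0.034]
trayBL [0.274 0.398 0.034]
trayBR [0.274 0.208 0.034]
wall t [0.556 0.292 0.022]
wallb [0.275 0.287 0.022]
```

View pics/crop0.png

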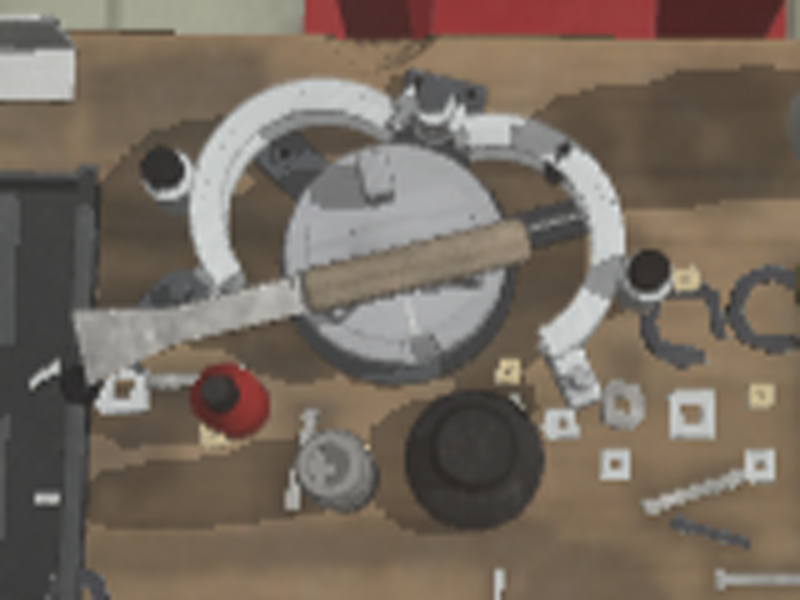

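```bash
python3 - <<'E'
from h import *
import pickle
c=pickle.load(open('top.pkl','rb'))
def q(n,X,Y,z): p=ray(c,230+X/5,135+Y/5,z); print(n,p.round(3)); return p
cap=q('cap',398,258,.044); hk=q('key grip',650,270,.07); hl=q('latchhalf grip',163,167,.07); lg=q('latch grip',78,385,.07)
hi=q('hinge',437,100,.055); q('bottle cap',220,393,.079); q('sleeve top',330,462,.102); q('driver knob',475,445,.096)
a=q('handle L',303,290,.081);b=q('handle R',526,240,.081);q('blade tip',88,345,.067); n=q('cap notch',428,352,.044); ar=q('arm',570,222,.012); l=q('lug180',378,178,.066)
an=lambda p,o:np.degrees(np.arctan2(p[1]-o[1],p[0]-o[0])).round(1)
print('hinge',an(hi,cap),np.linalg.norm(hi-cap),'notch',an(n,cap),'arm',an(ar,cap),'lug',an(l,cap),'handle',an(a,b),np.linalg.norm(a-b))
print(np.linalg.norm((hk-hi)[:2]),np.linalg.norm((hl-hi)[:2]))
s=pickle.load(open('scene.pkl','rb')); 
print(proj(s,cap),proj(s,hi),proj(s,(a+b)/2))
E
```

```text
cap [0.521 0.065 0.044]
key grip [ 0.513 -0.046  0.07 ]
latchhalf grip [0.556 0.168 0.07 ]
latch grip [0.459 0.201 0.07 ]
hinge [0.591 0.049 0.055]
bottle cap [0.455 0.138 0.079]
sleeve top [0.425 0.089 0.102]
driver knob [0.434 0.029 0.096]
handle L [0.5   0.104 0.081]
handle R [0.523 0.008 0.081]
blade tip [0.477 0.198 0.067]
cap notch [0.478 0.051 0.044]
arm [ 0.544 -0.013  0.012]
lug180 [0.553 0.074 0.066]
hinge -13.2 0.0730421189102994 notch -161.4 arm -73.3 lug 15.0 handle 103.6 0.0981566241799477
0.12260595650680195 0.12476009529989268
(np.float64(311.9443977079905), np.float64(199.35631008357666)) (np.float64(294.27685772242876), np.float64(179.3588102728216)) (np.float64(317.1401260340542), np.float64(188.58635418957172))
```

```bash
python3 -m inch '[[-1,[14.7,22.5,-1.6],[0,0,88]],[-1,[14.7,22.5,-1.6],[0,0,88]],[-1,[14.7,22.5,-1.6],[0,0,88]],[-1,[14.7,22.5,-1.6],[0,0,88]],[-1,[14.7,22.5,-1.6],[0,0,88]],[-1,[14.7,22.5,-1.6],[0,0,88]],[-1,[14.7,22.5,-1.6],[0,0,88]],[-1,[14.7,22.5,-1.6],[0,0,88]],[-1,[14.7,22.5,-1.6],[0,0,88]],[-1,[14.7,22.5,-1.6],[0,0,88]],[-1,[14.7,22.5,-1.6],[0,0,88]],[-1,[14.7,22.5,-1.6],[0,0,88]]]'; python3 -c "
from h import *
c=snap('wrist','w1.png'); print(np.round(c['pose'],3).tolist(),c['fx']); print(env.sense()['ee_rot'],env.tips_ahead)"
```

```text
t: 1.6
tcp_pos: [0.5114, 0.0597, 0.263]
ee_rot: [-1.933, -2.475, 0.001]
wrist_force: [-0.2, -0.4, -0.2]
gripper_width: 0.085
finger_force: 0.0
[[0.97, 0.231, 0.069, 0.494], [0.241, -0.93, -0.278, 0.131], [-0.001, 0.286, -0.958, 0.333], [0.0, 0.0, 0.0, 1.0]] 289.03751243465285
[-1.93481856e+00 -2.47381251e+00  1.23371394e-03] 0.0726
```

View pics/w1.png

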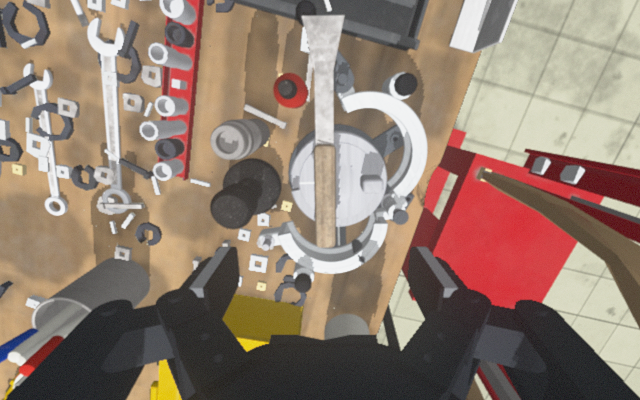

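Handle runs upright in the view from (327,245) to (325,147), centred between the fingers; nothing has moved. I'll check the ray and grasp.

```bash
python3 -c "
from h import *
c=eyes.camera('wrist')
for u,v in((327,245),(325,147)): print(ray(c,u,v,.081))
print(ray(c,236,135,.102),ray(c,231,204,.096),ray(c,289,88,.079))"
python3 -m inch '[[-1,[0,0,-2.5],[0,0,0]],[-1,[0,0,-4.9],[0,0,0]],[-1,[0,0,-4.9],[0,0,0]],[1,[0,0,-4.9],[0,0,0]],[1,[0,0,-4.9],[0,0,0]],[1,[0,0,-4.9],[0,0,0]],[1,[0,0,-4.9],[0,0,0]],[1,[0,0,-4.9],[0,0,0]],[1,[0,0,-4.9],[0,0,0]],[1,[0,0,-4.9],[0,0,0]]]'
```

```text
[0.52642497 0.01065709 0.081     ]
[0.50202265 0.10057564 0.081     ]
[0.43129228 0.09527267 0.102     ] [0.43461237 0.03546923 0.096     ] [0.4615961  0.14004919 0.079     ]
t: 2.95
tcp_pos: [0.5109, 0.0573, 0.1425]
ee_rot: [1.937, 2.471, 0.001]
wrist_force: [-2.2, -0.0, 13.0]
gripper_width: 0.0182
finger_force: 58.8
```

```bash
python3 -m inch '[[1,[0,0,2],[0,0,0]],[1,[0,0,4],[0,0,0]],[1,[-0.4,2,4],[0,0,10]],[1,[-0.8,4,4],[0,0,20]],[1,[-1.2,6,4],[0,0,30]],[1,[-1.62,7.56,4],[0,0,40]],[1,[-1.62,7.56,4],[0,0,50]],[1,[-1.62,7.56,4],[0,0,60]],[1,[-1.62,7.56,4],[0,0,70]],[1,[-1.62,7.56,4],[0,0,76]],[1,[-1.62,7.56,4],[0,0,76]]]'; python3 -c "
from h import *
c=snap('wrist','w2.png')"
```

```text
t: 4.32
tcp_pos: [0.4699, 0.2464, 0.2416]
ee_rot: [0.006, 3.141, 0.0]
wrist_force: [0.1, -0.3, -0.3]
gripper_width: 0.0179
finger_force: 63.9
```

View pics/w2.png

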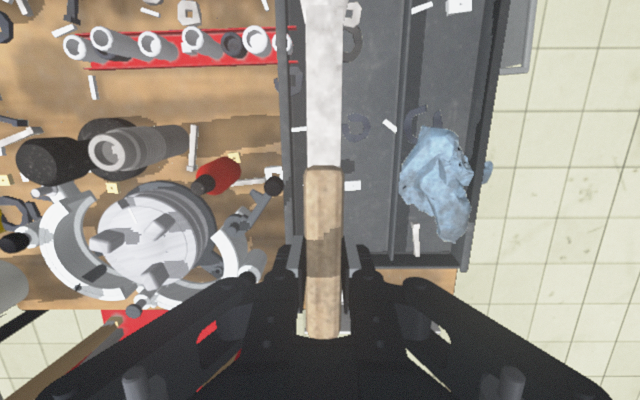

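```bash
python3 -c "
from h import *
c=eyes.camera('wrist')
for u,v,z in((286,60,.034),(290,215,.034),(404,60,.022),(394,215,.022),(500,60,.034),(465,262,.034)): print(ray(c,u,v,z).round(3))"
```

```text
[0.355 0.215 0.034]
[0.499 0.212 0.034]
[0.354 0.321 0.022]
[0.504 0.322 0.022]
[0.356 0.402 0.034]
[0.554 0.398 0.034]
```

The wrist rays put the low wall at y=0.321, so the wide compartment is the near one, y 0.214–0.32. I'll lay the scraper at y≈0.29 inside it.

```bash
python3 -m inch '[[1,[1,1.74,0],[0,0,0]],[1,[1,1.74,-2],[0,0,0]],[1,[1,1.74,-4],[0,0,0]],[1,[1,1.74,-5.4],[0,0,0]],[1,[1,1.74,-6.3],[0,0,0]],[1,[1,1.74,-6.3],[0,0,0]],[0.3,[1,1.74,-6.3],[0,0,0]],[0.3,[1,1.74,-6.3],[0,0,0]],[0.3,[1,1.74,-6.3],[0,0,0]],[0.3,[1,1.74,-5],[0,0,0]],[0.3,[1,1.74,-2],[0,0,0]],[-1,[1,1.74,0],[0,0,0]]]'
```

```text
t: 5.92
tcp_pos: [0.4946, 0.2897, 0.2436]
ee_rot: [0.006, 3.142, 0.0]
wrist_force: [1.6, 0.7, 1.1]
gripper_width: 0.0473
finger_force: 0.0
```

```bash
python3 -m inch '[[-0.4,[-0.5,-1.5,0],[0,0,-10]],[-0.4,[-1,-3,0],[0,0,-20]],[-0.4,[-1.5,-5,0],[0,0,-30]],[-0.4,[-2,-6,0],[0,0,-40]],[-0.4,[-2.66,-7.9,0],[0,0,-50]],[-0.4,[-2.66,-7.9,0],[0,0,-60]],[-0.4,[-2.66,-7.9,0],[0,0,-70]],[-0.4,[-2.66,-7.9,0],[0,0,-80]],[-0.4,[-2.66,-7.9,0],[0,0,-90]],[-0.4,[-2.66,-7.9,0],[0,0,-90]],[-0.4,[-2.66,-7.9,0],[0,0,-90]]]'; python3 -c "
from h import *
c=snap('wrist','w3.png');import pickle;pickle.dump(c,open('w3.pkl','wb'))
for p in((.428,.092,.102),(.434,.032,.096),(.458,.139,.079)): print(proj(c,p))"
```

```text
t: 7.3
tcp_pos: [0.4284, 0.0924, 0.2415]
ee_rot: [2.221, 2.222, 0.0]
wrist_force: [0.0, -0.2, -1.0]
gripper_width: 0.06
finger_force: 0.0
(np.float64(321.99512232688016), np.float64(210.726724589256))
(np.float64(329.20502438999705), np.float64(275.30637336883177))
(np.float64(359.6619157735188), np.float64(145.4127491945821))
```

View pics/w3.png

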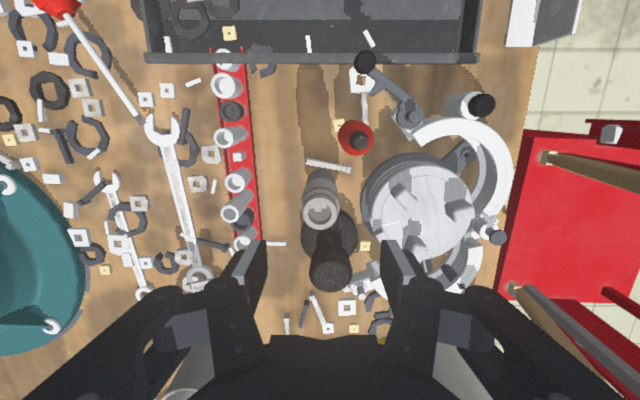

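Sleeve at (321,211), exactly where predicted. I'll grasp it high and carry it to the tray.

```bash
python3 -m inch '[[-0.4,[0,0,-2],[0,0,0]],[-0.4,[0,0,-4],[0,0,0]],[-0.4,[0,0,-4],[0,0,0]],[1,[0,0,-4],[0,0,0]],[1,[0,0,-4],[0,0,0]],[1,[0,0,-4],[0,0,0]],[1,[0,0,-4],[0,0,0]],[1,[0,0,-4],[0,0,0]],[1,[0,0,-3],[0,0,0]],[1,[0,0,-1],[0,0,0]],[1,[0,0,0.5],[0,0,0]]]'; python3 -m inch '[[1,[-0.3,2,0],[0,0,0]],[1,[-0.72,4,0],[0,0,0]],[1,[-0.72,5.8,0],[0,0,0]],[1,[-0.72,5.8,0],[0,0,0]],[1,[-0.72,5.8,-2],[0,0,0]],[1,[-0.72,5.8,-3.5],[0,0,0]],[1,[-0.72,5.8,-4.25],[0,0,0]],[1,[-0.72,5.8,-4.25],[0,0,0]]]'
```

```text
t: 8.72
tcp_pos: [0.4286, 0.0924, 0.257]
ee_rot: [2.224, 2.217, 0.003]
wrist_force: [0.4, 0.4, -4.3]
gripper_width: 0.0302
finger_force: 60.7
t: 9.72
tcp_pos: [0.4103, 0.2368, 0.1477]
ee_rot: [-2.225, -2.217, 0.002]
wrist_force: [-0.5, -0.3, -4.3]
gripper_width: 0.0303
finger_force: 62.4
```

```bash
python3 -m inch '[[1,[0,0,-0.12],[0,0,0]],[1,[0,0,-0.14],[0,0,0]],[-0.2,[0,0,-0.14],[0,0,0]],[-0.2,[0,0,-0.14],[0,0,0]],[-0.2,[0,0,-0.14],[0,0,0]],[-0.2,[0,0,2],[0,0,0]],[-0.2,[0,0,3.8],[0,0,0]],[-0.3,[1,-1.5,3.8],[0,0,-10]],[-0.3,[2,-3.8,3.8],[0,0,-10]],[-0.3,[2,-3.8,3.8],[0,0,-10]]]'; python3 -c "
from h import *
c=snap('wrist','w4.png');h=cv2.cvtColor(c['color'],cv2.COLOR_RGB2HSV)
m=((h[...,0]<8)|(h[...,0]>172))&(h[...,1]>150)&(h[...,2]>60);m=m.astype('uint8')
n,l,s,ce=cv2.connectedComponentsWithStats(m)
for i in range(1,n):
  if s[i,4]>150: print(s[i],ce[i].round(),ray(c,*ce[i],.045).round(3))"
```

```text
t: 10.98
tcp_pos: [0.4619, 0.1394, 0.2426]
ee_rot: [2.414, 2.009, 0.0]
wrist_force: [-0.6, 0.5, 0.0]
gripper_width: 0.0554
finger_force: 0.0
[   0   67   54   63 1506] [ 21. 104.] [0.215 0.265 0.045]
[  482    97   158   254 23637] [567. 208.] [0.694 0.078 0.045]
[304 166  31  36 569] [320. 181.] [0.461 0.148 0.045]
[211 193  27  39 308] [224. 215.] [0.362 0.133 0.045]
```

View pics/w4.png

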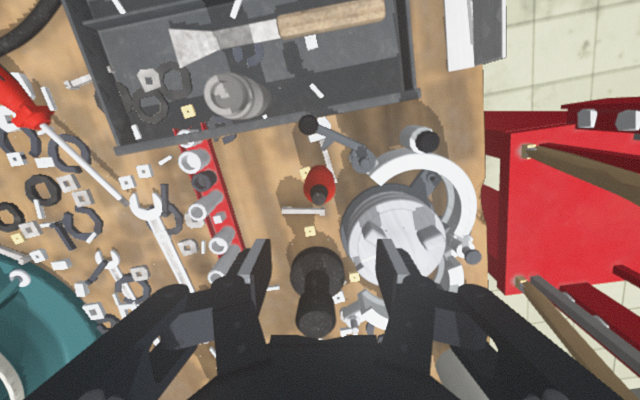

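Tray: scraper (275,30) and sleeve (232,95) lie as planned. The bottle is at (319,182), driver at (318,275). Next is the bottle, closing along 120° to avoid the latch.

```bash
python3 -m inch '[[-0.2,[0,0,0],[0,0,11]],[-0.2,[0,0,0],[0,0,22]],[-0.2,[0,0,0],[0,0,33]],[-0.2,[0,0,0],[0,0,44]],[-0.2,[0,0,0],[0,0,55]],[-0.2,[0,0,0],[0,0,66]],[-0.2,[0,0,0],[0,0,77]],[-0.2,[0,0,0],[0,0,88]],[-0.2,[0,0,0],[0,0,99]],[-0.2,[0,0,0],[0,0,110]],[-0.2,[0,0,0],[0,0,120]],[-0.2,[-0.12,0.14,0],[0,0,130]]]';python3 -m inch '[[-0.2,[0,0,0],[0,0,0]],[-0.2,[0,0,-2.4],[0,0,0]],[-0.2,[0,0,-4.4],[0,0,0]],[-0.2,[0,0,-5.35],[0,0,0]],[1,[0,0,-5.35],[0,0,0]],[1,[0,0,-5.35],[0,0,0]],[1,[0,0,-5.35],[0,0,0]],[1,[0,0,-5.35],[0,0,0]],[1,[0,0,-4.4],[0,0,0]],[1,[0,0,-2],[0,0,0]],[1,[0,0,-2],[0,0,0]]]'
```

```text
t: 12.52
tcp_pos: [0.4569, 0.1469, 0.2426]
ee_rot: [0.791, -3.04, -0.0]
wrist_force: [0.7, -0.6, 0.8]
gripper_width: 0.0516
finger_force: 0.0
t: 13.9
tcp_pos: [0.4591, 0.1461, 0.1965]
ee_rot: [-0.777, 3.037, -0.001]
wrist_force: [-0.1, -0.4, -1.9]
gripper_width: 0.0279
finger_force: 58.9
```

```bash
python3 -m inch '[[1,[0.1,1.8,0],[0,0,0]],[1,[0.24,3.64,0],[0,0,0]],[1,[0.24,3.64,0],[0,0,0]],[1,[0.24,3.64,-2],[0,0,0]],[1,[0.24,3.64,-3],[0,0,0]],[1,[0.24,3.64,-3.35],[0,0,0]],[1,[0.24,3.64,-3.35],[0,0,0]],[0,[0.24,3.64,-3.35],[0,0,0]],[0,[0.24,3.64,-3.35],[0,0,0]],[0,[0.24,3.64,-3.35],[0,0,0]],[0,[0.24,3.64,-1],[0,0,0]],[0,[0.24,3.64,1.8],[0,0,0]]]'
```

```text
t: 15.4
tcp_pos: [0.4628, 0.2366, 0.2312]
ee_rot: [0.779, -3.041, 0.0]
wrist_force: [1.0, 0.9, 0.2]
gripper_width: 0.0424
finger_force: 0.0
```

```bash
python3 -m inch '[[-0.5,[-0.3,-2,0.8],[0,0,-10]],[-0.5,[-0.6,-4,0.8],[0,0,-20]],[-0.5,[-0.9,-6,0.8],[0,0,-30]],[-0.5,[-1.16,-8.1,0.8],[0,0,-30]],[-0.5,[-1.16,-8.1,0.8],[0,0,-30]],[-0.5,[-1.16,-8.1,0.8],[0,0,-30]]]'; python3 -c "
from h import *
c=snap('wrist','w5.png');import pickle;pickle.dump(c,open('w5.pkl','wb'));print(proj(c,(.434,.034,.096)))"
```

```text
t: 16.15
tcp_pos: [0.4344, 0.0345, 0.2501]
ee_rot: [-0.036, -3.141, -0.0]
wrist_force: [-0.5, 0.2, -0.1]
gripper_width: 0.0641
finger_force: 0.0
(np.float64(322.34454874941815), np.float64(203.20668738101133))
```

View pics/w5.png

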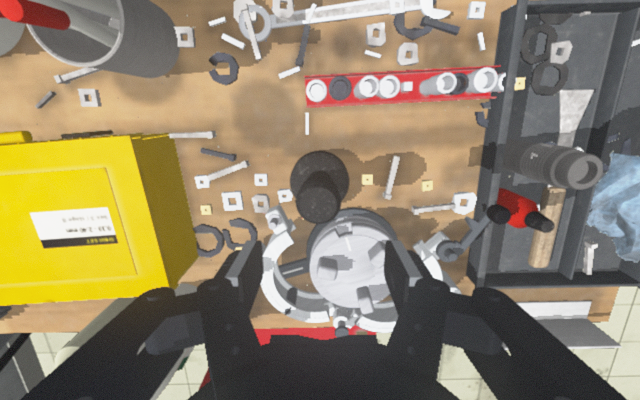

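Knob at (318,200), as predicted; bottle, sleeve and scraper are in the tray on the right. I'll grasp the driver and set it in the tray.

```bash
python3 -m inch '[[-0.5,[-0.08,-0.08,-2],[0,0,0]],[-0.5,[-0.08,-0.08,-4],[0,0,0]],[-0.5,[-0.08,-0.08,-4.65],[0,0,0]],[-0.5,[-0.08,-0.08,-4.65],[0,0,0]],[1,[-0.08,-0.08,-4.65],[0,0,0]],[1,[-0.08,-0.08,-4.65],[0,0,0]],[1,[-0.08,-0.08,-4.65],[0,0,0]],[1,[-0.08,-0.08,-4.65],[0,0,0]],[1,[-0.08,-0.08,-4.65],[0,0,0]],[1,[-0.08,-0.08,-3],[0,0,0]],[1,[-0.08,-0.08,-1],[0,0,0]],[1,[-0.08,-0.08,0],[0,0,0]]]'; python3 -m inch '[[1,[-1.6,2.5,0],[0,0,0]],[1,[-3.2,5,0],[0,0,0]],[1,[-4.8,7,0],[0,0,0]],[1,[-4.8,8.6,0],[0,0,0]],[1,[-4.8,8.6,0],[0,0,0]],[1,[-4.8,8.6,0],[0,0,0]],[1,[-4.8,8.6,-2],[0,0,0]],[1,[-4.8,8.6,-4],[0,0,0]],[1,[-4.8,8.6,-4.45],[0,0,0]],[1,[-4.8,8.6,-4.45],[0,0,0]]]'
```

```text
t: 17.7
tcp_pos: [0.4329, 0.0324, 0.2531]
ee_rot: [0.035, 3.138, -0.0]
wrist_force: [-0.1, -1.0, -3.7]
gripper_width: 0.033
finger_force: 60.1
t: 18.95
tcp_pos: [0.3173, 0.2481, 0.1416]
ee_rot: [0.039, 3.132, 0.007]
wrist_force: [6.8, 6.2, 32.1]
gripper_width: 0.0317
finger_force: 54.9
```

```bash
python3 -m inch '[[1,[0.1,0,0.4],[0,0,0]],[1,[0.2,0,0.5],[0,0,0]]]'; python3 -c "
from h import *
snap('wrist','w6.png')
snap('scene','s6.png')
a=cv2.imread('pics/w6.png');b=cv2.imread('pics/s6.png')[180:380,170:400]
cv2.imwrite('pics/c6.png',np.hstack([cv2.resize(a,(400,250)),cv2.resize(b,(288,250),interpolation=cv2.INTER_CUBIC)]))"
```

```text
t: 19.2
tcp_pos: [0.3181, 0.2465, 0.152]
ee_rot: [0.039, 3.141, 0.0]
wrist_force: [-0.0, -0.1, -3.6]
gripper_width: 0.0314
finger_force: 58.3
```

View pics/c6.png

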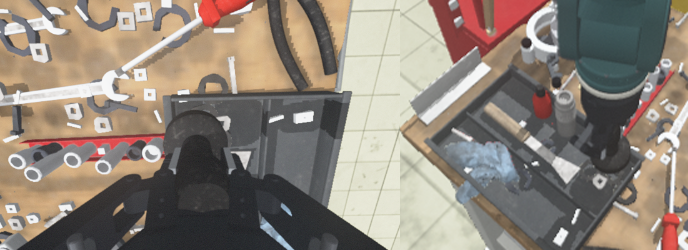

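The foot sits right against the −y tray wall and looks slightly tilted. I'll shift it 9 mm inward and lower it gently.

```bash
python3 -m inch '[[1,[0,0.36,0],[0,0,0]],[1,[0,0.36,-0.2],[0,0,0]],[1,[0,0.36,-0.4],[0,0,0]],[1,[0,0.36,-0.4],[0,0,0]]]';python3 -m inch '[[1,[0,0,-0.1],[0,0,0]],[1,[0,0,-0.2],[0,0,0]],[1,[0,0,-0.2],[0,0,0]]]'
```

```text
t: 19.8
tcp_pos: [0.3171, 0.2562, 0.1408]
ee_rot: [-0.035, -3.14, 0.001]
wrist_force: [0.1, -0.0, -2.9]
gripper_width: 0.0317
finger_force: 58.4
t: 20.18
tcp_pos: [0.3174, 0.2563, 0.1362]
ee_rot: [-0.035, -3.141, 0.0]
wrist_force: [0.2, -0.4, -3.0]
gripper_width: 0.0315
finger_force: 58.4
```

```bash
python3 -m inch '[[1,[0,0,-0.1],[0,0,0]],[1,[0,0,-0.15],[0,0,0]],[1,[0,0,-0.15],[0,0,0]]]';python3 -m inch '[[1,[0,0,-0.1],[0,0,0]],[1,[0,0,-0.2],[0,0,0]],[1,[0,0,-0.2],[0,0,0]]]'
```

```text
t: 20.55
tcp_pos: [0.3174, 0.2563, 0.1325]
ee_rot: [-0.035, -3.141, 0.0]
wrist_force: [-0.1, 0.9, -3.2]
gripper_width: 0.0315
finger_force: 58.4
t: 20.92
tcp_pos: [0.3173, 0.2563, 0.1274]
ee_rot: [-0.035, -3.141, 0.0]
wrist_force: [-0.4, -0.5, -2.4]
gripper_width: 0.0312
finger_force: 58.4
```

```bash
python3 -m inch '[[1,[0,0,-0.1],[0,0,0]],[1,[0,0,-0.2],[0,0,0]],[1,[0,0,-0.2],[0,0,0]]]';python3 -m inch '[[1,[0,0,-0.1],[0,0,0]],[1,[0,0,-0.2],[0,0,0]],[1,[0,0,-0.2],[0,0,0]]]'; python3 -c "
from h import *
snap('scene','s7.png')
b=cv2.imread('pics/s7.png')[240:360,290:400]
cv2.imwrite('pics/c7.png',cv2.resize(b,None,fx=4,fy=4,interpolation=cv2.INTER_CUBIC))"
```

```text
t: 21.3
tcp_pos: [0.3174, 0.2563, 0.1225]
ee_rot: [-0.035, -3.141, 0.0]
wrist_force: [-0.8, 0.1, -2.6]
gripper_width: 0.0315
finger_force: 58.4
t: 21.68
tcp_pos: [0.3176, 0.2569, 0.1176]
ee_rot: [-0.035, -3.141, -0.003]
wrist_force: [0.3, 5.5, -5.3]
gripper_width: 0.0319
finger_force: 58.3
```

View pics/c7.png

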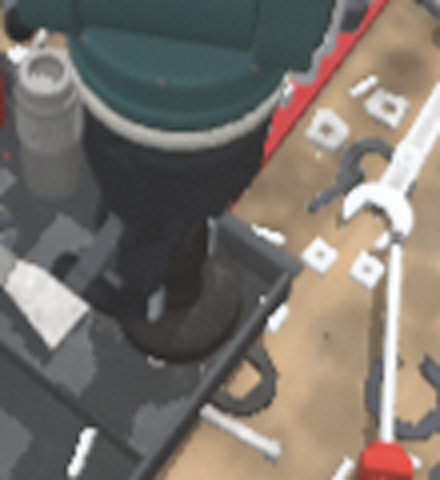

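The driver's foot is inside the tray at the near corner (190,315), almost down and upright. Releasing.

```bash
python3 -m inch '[[1,[0,0,-0.1],[0,0,0]],[1,[0,0,-0.1],[0,0,0]]]'; python3 -m inch '[[-0.1,[0,0,0],[0,0,0]],[-0.1,[0,0,0],[0,0,0]],[-0.1,[0,0,0],[0,0,0]],[-0.3,[0,0,1],[0,0,0]],[-0.3,[0,0,3],[0,0,0]],[-0.3,[0,0,5],[0,0,0]],[-0.3,[1,-1,6],[0,0,0]],[-0.3,[3,-3,6.5],[0,0,0]],[-0.3,[5,-5,6.5],[0,0,0]],[-0.3,[6.6,-7,6.5],[0,0,0]],[-0.3,[6.6,-7,6.5],[0,0,0]]]'; python3 -c "
from h import *
import pickle
c=snap('wrist','w8.png');pickle.dump(c,open('w8.pkl','wb'));t=snap('top','t8.png')
a=cv2.imread('pics/w8.png');b=cv2.imread('pics/t8.png')[130:310,150:390]
cv2.imwrite('pics/c8.png',np.vstack([cv2.resize(b,(480,360),interpolation=cv2.INTER_CUBIC)]))"
```

```text
t: 21.98
tcp_pos: [0.3178, 0.2565, 0.1165]
ee_rot: [0.035, 3.14, 0.001]
wrist_force: [-8.2, -5.8, 37.8]
gripper_width: 0.0312
finger_force: 56.3
t: 23.35
tcp_pos: [0.4842, 0.0788, 0.2772]
ee_rot: [-0.04, -3.141, 0.001]
wrist_force: [-0.4, 1.2, 0.4]
gripper_width: 0.0555
finger_force: 0.0
```

View pics/w8.png

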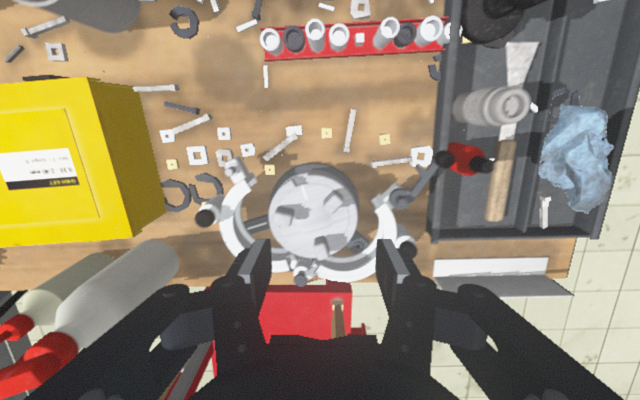

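```bash
python3 -c "
import cv2,numpy as np
a=cv2.resize(cv2.imread('pics/w8.png')[145:285,210:420],None,fx=4,fy=4,interpolation=cv2.INTER_CUBIC)[:, :800]
a=cv2.resize(cv2.imread('pics/w8.png')[145:285,210:410],(560,392),interpolation=cv2.INTER_CUBIC)
b=cv2.resize(cv2.imread('pics/t8.png')[230:310,190:260],(240,274),interpolation=cv2.INTER_CUBIC)
b=np.vstack([b,np.zeros((392-274,240,3),'uint8')])
cv2.imwrite('pics/c8.png',np.hstack([a,b]))"
```

```text
(no output)
```

View pics/c8.png

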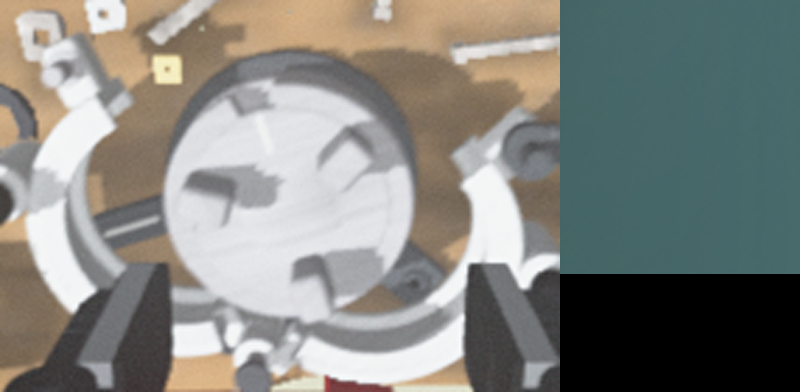

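```bash
python3 -c "
from h import *
import pickle
c=pickle.load(open('w8.pkl','rb'))
q=lambda X,Y,z: ray(c,210+X/2.8,145+Y/2.8,z)
cap=q(289,200,.044);print('cap',cap)
an=lambda p,o=cap:(np.degrees(np.arctan2(p[1]-o[1],p[0]-o[0])).round(1),np.linalg.norm((p-o)[:2]).round(4))
for n,X,Y,z in(('A',343,158,.066),('B',207,205,.066),('C',315,292,.066),('notch',252,103,.044),('hinge',252,375,.06),('arm',133,227,.01),('line',262,132,.05)): p=q(X,Y,z);print(n,p.round(4),an(p))
s=env.sense();print(s['joint_pos'])"
```

```text
cap [0.52449873 0.06678592 0.044     ]
A [0.5005 0.088  0.066 ] (np.float64(138.4), np.float64(0.032))
B [0.5175 0.0374 0.066 ] (np.float64(-103.4), np.float64(0.0303))
C [0.5541 0.0764 0.066 ] (np.float64(18.0), np.float64(0.0311))
notch [0.4844 0.054  0.044 ] (np.float64(-162.3), np.float64(0.0421))
hinge [0.5935 0.0498 0.06  ] (np.float64(-13.8), np.float64(0.0711))
arm [ 0.5482 -0.0051  0.01  ] (np.float64(-71.7), np.float64(0.0757))
line [0.4944 0.0578 0.05  ] (np.float64(-163.3), np.float64(0.0314))
[-2.12028950e-03  2.13887498e-01 -1.89586895e-01  1.16812708e+00
 -5.07933228e-05  2.25725152e-02]
```

```bash
python3 -m inch '[[0.48,[0.6,0.37,0],[0,0,-11]],[0.48,[0.6,0.37,-1],[0,0,-22]],[0.48,[0.6,0.37,-2],[0,0,-33]],[0.48,[0.6,0.37,-3],[0,0,-42]],[0.48,[0.6,0.37,-3.6],[0,0,-42]],[0.48,[0.6,0.37,-3.6],[0,0,-42]],[0.48,[0.6,0.37,-3.6],[0,0,-42]]]'; python3 -c "
from h import *
snap('top','t9.png');s=env.sense();print(s['tcp_pos'],s['ee_rot'],s['gripper_width'])"
```

```text
t: 24.32
tcp_pos: [0.4972, 0.0913, 0.1884]
ee_rot: [1.157, 2.92, 0.0]
wrist_force: [0.1, -0.2, 0.8]
gripper_width: 0.022
finger_force: 0.0
[0.49747029 0.09111449 0.18842564] [1.15697160e+00 2.91983045e+00 6.95264336e-04] 0.021966898467376147
```

```bash
python3 -m inch '[[0.48,[0.06,-0.12,-0.5],[0,0,1.5]],[0.48,[0.06,-0.12,-1.2],[0,0,1.5]],[0.48,[0.06,-0.12,-1.7],[0,0,1.5]],[0.48,[0.06,-0.12,-2.1],[0,0,1.5]],[0.48,[0.06,-0.12,-2.55],[0,0,1.5]],[0.48,[0.06,-0.12,-2.55],[0,0,1.5]]]'
```

```text
t: 25.12
tcp_pos: [0.4987, 0.0876, 0.1232]
ee_rot: [-1.12, -2.934, 0.001]
wrist_force: [-0.1, 0.4, 0.4]
gripper_width: 0.0222
finger_force: 0.0
```

```bash
python3 -m inch '[[0.48,[-0.07,-0.09,0],[0,0,5]],[0.48,[-0.135,-0.18,0],[0,0,10]],[0.48,[-0.19,-0.28,0],[0,0,15]],[0.48,[-0.24,-0.385,0],[0,0,20]],[0.48,[-0.27,-0.49,0],[0,0,25]],[0.48,[-0.3,-0.6,0],[0,0,30]],[0.48,[-0.315,-0.71,0],[0,0,35]],[0.48,[-0.33,-0.83,0],[0,0,40]],[0.48,[-0.33,-0.83,0],[0,0,40]]]'
```

```text
t: 26.25
tcp_pos: [0.4909, 0.0667, 0.1242]
ee_rot: [0.05, 3.141, -0.0]
wrist_force: [-0.1, 0.3, -0.3]
gripper_width: 0.0221
finger_force: 0.0
```

```bash
python3 -m inch '[[0.48,[0,-0.11,0],[0,0,5]],[0.48,[0.01,-0.22,0],[0,0,10]],[0.48,[0.04,-0.34,0],[0,0,15]],[0.48,[0.07,-0.45,0],[0,0,20]],[0.48,[0.11,-0.55,0],[0,0,25]],[0.48,[0.16,-0.65,0],[0,0,30]],[0.48,[0.22,-0.75,0],[0,0,35]],[0.48,[0.28,-0.84,0],[0,0,40]],[0.48,[0.35,-0.93,0],[0,0,45]],[0.48,[0.44,-1.01,0],[0,0,50]],[0.48,[0.44,-1.01,0],[0,0,50]]]'; python3 -m inch '[[0.48,[0,0,1],[0,0,0]],[0.48,[0,0,2.5],[0,0,0]],[0.48,[-0.8,0,4.5],[0,0,-10]],[0.48,[-1.6,0,5.5],[0,0,-20]],[0.48,[-1.6,0,5.5],[0,0,-30]],[0.48,[-1.6,0.7,5.5],[0,0,-40]],[0.48,[-1.6,0.7,5.5],[0,0,-48]],[0.48,[-1.6,0.7,5.5],[0,0,-48]]]'; python3 -c "
from h import *
import pickle
c=snap('wrist','w10.png');pickle.dump(c,open('w10.pkl','wb'))
print([np.round(proj(c,p)) for p in((.523,.066,.044),(.31,.255,.03),(.55,-.01,.01))])
a=cv2.resize(cv2.imread('pics/w10.png'),(800,500),interpolation=cv2.INTER_CUBIC)
cv2.imwrite('pics/w10b.png',a)"
```

```text
t: 27.62
tcp_pos: [0.5018, 0.0416, 0.124]
ee_rot: [-1.28, 2.869, -0.0]
wrist_force: [0.1, 0.3, -0.4]
gripper_width: 0.0223
finger_force: 0.0
t: 28.62
tcp_pos: [0.4616, 0.0592, 0.2615]
ee_rot: [-0.004, 3.141, -0.0]
wrist_force: [0.4, -0.6, 0.6]
gripper_width: 0.0225
finger_force: 0.0
[array([329., 239.]), array([536.,  21.]), array([266., 248.])]
```

View pics/w10b.png

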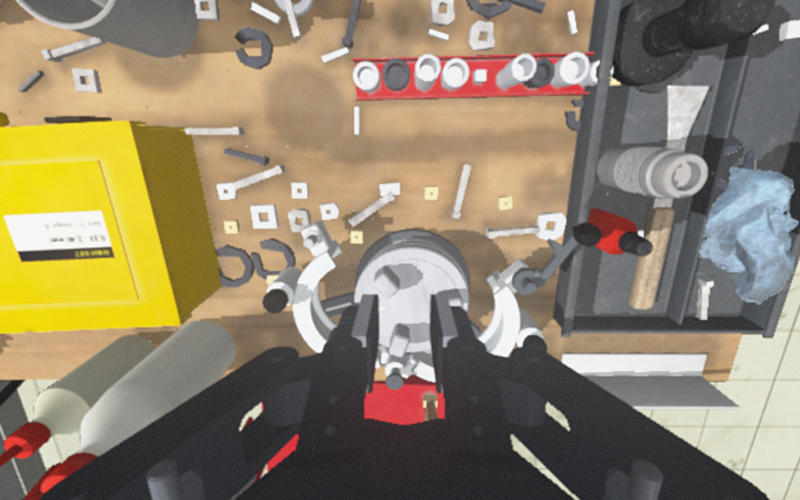

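The driver stands upright in the tray at top right (680,30), with scraper, sleeve and bottle inside too. I'll square the cap by closing the pads flat on the lug at the exact target yaw.

```bash
python3 -m inch '[[0.34,[1.56,-0.67,0],[0,0,10]],[0.34,[1.56,-0.67,0],[0,0,20]],[0.34,[1.56,-0.67,-1],[0,0,30]],[0.34,[1.56,-0.67,-2],[0,0,40]],[0.34,[1.56,-0.67,-3],[0,0,46.5]],[0.34,[1.56,-0.67,-3.5],[0,0,46.5]],[0.34,[1.56,-0.67,-4.2],[0,0,46.5]],[0.34,[1.56,-0.67,-4.9],[0,0,46.5]],[0.34,[1.56,-0.67,-5.45],[0,0,46.5]],[0.34,[1.56,-0.67,-5.45],[0,0,46.5]]]'; python3 -m inch '[[0.5,[0,0,0],[0,0,0]],[0.6,[0,0,0],[0,0,0]],[0.7,[0,0,0],[0,0,0]],[0.75,[0,0,0],[0,0,0]],[0.75,[0,0,0],[0,0,0]]]'
```

```text
t: 29.92
tcp_pos: [0.5004, 0.0423, 0.1247]
ee_rot: [1.244, -2.884, -0.001]
wrist_force: [0.4, 0.8, 0.9]
gripper_width: 0.0282
finger_force: 0.0
t: 30.55
tcp_pos: [0.5011, 0.0423, 0.1259]
ee_rot: [-1.245, 2.883, -0.001]
wrist_force: [-1.1, -1.2, 9.4]
gripper_width: 0.0127
finger_force: 58.9
```

```bash
python3 -m inch '[[0.4,[0,0,0],[0,0,0]],[0.34,[0,0,0],[0,0,0]],[0.34,[0,0,1],[0,0,0]],[0.34,[0,0,2],[0,0,0]],[0.2,[0.3,-2,2],[0,0,2]],[0.2,[0.48,-3.53,2],[0,0,4]],[0.2,[0.48,-3.53,2],[0,0,4]],[0.2,[0.48,-3.53,2],[0,0,4]]]'; python3 -c "
from h import *
for n in('wrist','top'):
  c=snap(n,'m11%s.png'%n);g=c['color'].max(2).astype(int)
  for nm,p in(('key',(.513,-.046,.07)),('lat',(.556,.168,.07)),('lg',(.459,.201,.07))):
    u,v=map(int,proj(c,p)); u0,v0=max(u-22,0),max(v-22,0);w=(g[v0:v+22,u0:u+22]<55).astype('uint8')
    k,l,s,ce=cv2.connectedComponentsWithStats(w)
    print(n,nm,(u,v),[(s[i,4],ray(c,u0+ce[i][0],v0+ce[i][1],.07).round(3)[:2].tolist()) for i in range(1,k) if s[i,4]>15])"
```

```text
t: 31.55
tcp_pos: [0.5125, -0.0457, 0.175]
ee_rot: [1.344, -2.839, -0.001]
wrist_force: [-0.2, 0.9, 0.1]
gripper_width: 0.034
finger_force: 0.0bash:  1256 Segmentation fault         python3 -c "
from h import *
for n in('wrist','top'):
  c=snap(n,'m11%s.png'%n);g=c['color'].max(2).astype(int)
  for nm,p in(('key',(.513,-.046,.07)),('lat',(.556,.168,.07)),('lg',(.459,.201,.07))):
    u,v=map(int,proj(c,p)); u0,v0=max(u-22,0),max(v-22,0);w=(g[v0:v+22,u0:u+22]<55).astype('uint8')
    k,l,s,ce=cv2.connectedComponentsWithStats(w)
    print(n,nm,(u,v),[(s[i,4],ray(c,u0+ce[i][0],v0+ce[i][1],.07).round(3)[:2].tolist()) for i in range(1,k) if s[i,4]>15])"
```

```bash
python3 -m inch '[[0.1,[0.02,0,-0.5],[0,0,0]],[0.1,[0.02,0,-1],[0,0,0]],[0.1,[0.02,0,-1.4],[0,0,0]],[0.1,[0.02,0,-1.84],[0,0,0]],[0.1,[0.02,0,-1.84],[0,0,0]],[0.3,[0.02,0,-1.84],[0,0,0]],[0.34,[0.02,0,-1.84],[0,0,0]],[0.34,[0.02,0,-1.84],[0,0,0]]]'
```

```text
t: 32.6
tcp_pos: [0.5133, -0.046, 0.1294]
ee_rot: [-1.345, 2.839, -0.001]
wrist_force: [-0.4, -0.5, 0.4]
gripper_width: 0.0284
finger_force: 0.0
```

```bash
python3 -m inch '[[0.34,[-0.19,0.17,0],[0,0,-3]],[0.34,[-0.38,0.35,0],[0,0,-6]],[0.34,[-0.56,0.54,0],[0,0,-9]],[0.34,[-0.73,0.73,0],[0,0,-12]],[0.34,[-0.88,0.94,0],[0,0,-15]],[0.34,[-1.03,1.15,0],[0,0,-18]],[0.34,[-1.16,1.38,0],[0,0,-21]],[0.34,[-1.29,1.6,0],[0,0,-24]],[0.34,[-1.29,1.6,0],[0,0,-24]]]'; python3 -m inch '[[0.34,[-0.11,0.23,0],[0,0,-3]],[0.34,[-0.21,0.47,0],[0,0,-6]],[0.34,[-0.29,0.72,0],[0,0,-9]],[0.34,[-0.29,0.72,0],[0,0,-9]]]'
```

```text
t: 33.72
tcp_pos: [0.4809, -0.0057, 0.1293]
ee_rot: [-0.727, 3.056, -0.0]
wrist_force: [1.1, -0.2, 0.7]
gripper_width: 0.0284
finger_force: 0.0
t: 34.22
tcp_pos: [0.4738, 0.0121, 0.1292]
ee_rot: [-0.487, 3.104, 0.0]
wrist_force: [-0.5, -0.1, 1.0]
gripper_width: 0.0282
finger_force: 0.0
```

```bash
python3 -m inch '[[0.34,[-0.04,0.12,0],[0,0,-1.5]],[0.34,[-0.08,0.25,0],[0,0,-3]],[0.34,[-0.11,0.37,0],[0,0,-4.5]],[0.34,[-0.13,0.46,0],[0,0,-5.5]],[0.34,[-0.13,0.46,0],[0,0,-5.5]]]'; python3 -m inch '[[0.34,[-0.02,0.08,0],[0,0,-1]],[0.34,[-0.02,0.12,0],[0,0,-1.5]],[0.34,[-0.02,0.12,0],[0,0,-1.5]]]'
```

```text
t: 34.85
tcp_pos: [0.4702, 0.0238, 0.1291]
ee_rot: [0.335, -3.123, -0.0]
wrist_force: [0.7, 0.5, 0.3]
gripper_width: 0.0282
finger_force: 0.0
t: 35.22
tcp_pos: [0.4701, 0.0258, 0.1291]
ee_rot: [0.291, -3.128, 0.004]
wrist_force: [0.6, -10.2, -1.2]
gripper_width: 0.0286
finger_force: 4.6
```

```bash
python3 -m inch '[[0.34,[-0.02,0.08,0],[0,0,0]],[0.34,[-0.02,0.12,0],[0,0,0]],[0.34,[-0.02,0.12,0],[0,0,0]]]'; python3 -m inch '[[0.34,[0.02,-0.3,0],[0,0,0]],[0.34,[0.02,-0.3,1],[0,0,0]],[0.34,[0.02,-0.3,2],[0,0,0]],[-1,[-1.2,-0.3,4.5],[0,0,0]],[-1,[-1.6,0.7,5.5],[0,0,0]],[-1,[-1.6,0.7,5.5],[0,0,0]],[-1,[-1.6,0.7,5.5],[0,0,0]]]'; cat > g.py <<'E'
from h import *
H=np.array([.591,.0497])
def blobs(n,fn,pts):
    c=snap(n,fn);g=c['color'].max(2)
    for nm,p in pts:
        u,v=[int(x) for x in proj(c,p)]; u0,v0=max(u-25,0),max(v-25,0)
        w=np.ascontiguousarray(g[v0:v+25,u0:u+25]<60).astype(np.uint8)*255
        cs,_=cv2.findContours(w,cv2.RETR_EXTERNAL,cv2.CHAIN_APPROX_SIMPLE)
        for k in cs:
            if cv2.contourArea(k)>20:
                (a,b),r=cv2.minEnclosingCircle(k); q=ray(c,u0+a,v0+b,.07); d=q[:2]-H
                print(n,nm,(round(u0+a),round(v0+b)),round(r,1),q.round(3)[:2],'r/ang from hinge',np.hypot(*d).round(4),np.degrees(np.arctan2(d[1],d[0])).round(1)%360)
E
python3 -c "
from g import *
P=[('key',(.471,.02,.07)),('lat',(.556,.168,.07)),('lg',(.459,.201,.07))]
blobs('wrist','w12.png',P)"
```

```text
t: 35.6
tcp_pos: [0.47, 0.0269, 0.1292]
ee_rot: [0.289, -3.128, 0.013]
wrist_force: [1.7, -29.9, -4.9]
gripper_width: 0.0279
finger_force: 14.4
t: 36.48
tcp_pos: [0.4294, 0.0471, 0.2661]
ee_rot: [0.294, -3.127, -0.0]
wrist_force: [0.5, -0.9, -0.2]
gripper_width: 0.0853
finger_force: 0.0
wrist lat (421, 318) 27.3 [0.552 0.18 ] r/ang from hinge 0.1357 106.7
wrist lg (446, 264) 6.8 [0.483 0.186] r/ang from hinge 0.1742 128.3
wrist lg (490, 252) 6.2 [0.462 0.226] r/ang from hinge 0.2183 126.2
wrist lg (462, 241) 9.9 [0.456 0.195] r/ang from hinge 0.1982 132.9
```

```bash
python3 -m inch '[[0.1,[1.5,1.4,0],[0,0,-10]],[0.1,[3,2.8,0],[0,0,-20]],[0.1,[4.5,4,0],[0,0,-30]],[0.1,[5.06,4.84,0],[0,0,-40]],[0.1,[5.06,4.84,0],[0,0,-50]],[0.1,[5.06,4.84,0],[0,0,-60]],[0.1,[5.06,4.84,-1],[0,0,-70]],[0.1,[5.06,4.84,-2],[0,0,-80]],[0.1,[5.06,4.84,-3.2],[0,0,-84]],[0.1,[5.06,4.84,-3.64],[0,0,-84]],[0.1,[5.06,4.84,-3.64],[0,0,-84]]]'; python3 -m inch '[[0.1,[0,0,-0.5],[0,0,0]],[0.1,[0,0,-1],[0,0,0]],[0.1,[0,0,-1.4],[0,0,0]],[0.1,[0,0,-1.84],[0,0,0]],[0.1,[0,0,-1.84],[0,0,0]],[0.3,[0,0,-1.84],[0,0,0]],[0.34,[0,0,-1.84],[0,0,0]],[0.34,[0,0,-1.84],[0,0,0]]]'
```

```text
t: 37.9
tcp_pos: [0.5558, 0.1678, 0.1749]
ee_rot: [-1.873, -2.521, 0.002]
wrist_force: [0.5, -0.1, -0.3]
gripper_width: 0.0388
finger_force: 0.0
t: 38.9
tcp_pos: [0.5561, 0.1681, 0.1299]
ee_rot: [1.875, 2.521, 0.001]
wrist_force: [0.8, -1.0, -0.8]
gripper_width: 0.0285
finger_force: 0.0
```

```bash
python3 -m inch '[[0.34,[-0.25,-0.08,0],[0,0,3]],[0.34,[-0.49,-0.17,0],[0,0,6]],[0.34,[-0.73,-0.28,0],[0,0,9]],[0.34,[-0.96,-0.4,0],[0,0,12]],[0.34,[-1.19,-0.53,0],[0,0,15]],[0.34,[-1.41,-0.67,0],[0,0,18]],[0.34,[-1.62,-0.83,0],[0,0,21]],[0.34,[-1.82,-0.99,0],[0,0,24]],[0.34,[-2.01,-1.16,0],[0,0,27]],[0.34,[-2.2,-1.35,0],[0,0,30]],[0.34,[-2.2,-1.35,0],[0,0,30]]]'; python3 -m inch '[[0.34,[-0.09,-0.1,0],[0,0,1.5]],[0.34,[-0.17,-0.2,0],[0,0,3]],[0.34,[-0.23,-0.26,0],[0,0,4]],[0.34,[-0.23,-0.26,0],[0,0,4]]]'
```

```text
t: 40.28
tcp_pos: [0.5008, 0.1342, 0.1298]
ee_rot: [1.159, 2.92, 0.0]
wrist_force: [-0.2, 0.6, -0.0]
gripper_width: 0.0279
finger_force: 0.0
t: 40.78
tcp_pos: [0.4961, 0.1283, 0.1298]
ee_rot: [1.054, 2.958, 0.003]
wrist_force: [6.1, 5.8, -3.3]
gripper_width: 0.0281
finger_force: 4.3
```

```bash
python3 -m inch '[[0.34,[-0.05,-0.06,0],[0,0,0.5]],[0.34,[-0.08,-0.1,0],[0,0,1]],[0.34,[-0.08,-0.1,0],[0,0,1]]]';python3 -m inch '[[0.34,[-0.01,-0.01,0],[0,0,0]],[0.34,[0.22,0.28,0],[0,0,0]],[0.34,[0.22,0.28,1],[0,0,0]],[0.34,[0.22,0.28,2],[0,0,0]]]'
```

```text
t: 41.15
tcp_pos: [0.4957, 0.1273, 0.13]
ee_rot: [1.026, 2.966, 0.011]
wrist_force: [16.5, 21.9, -14.5]
gripper_width: 0.0284
finger_force: 13.5
t: 41.65
tcp_pos: [0.4983, 0.1323, 0.1799]
ee_rot: [-1.029, -2.967, 0.002]
wrist_force: [0.3, -0.4, 0.3]
gripper_width: 0.028
finger_force: 0.0
```

```bash
python3 -m inch '[[0.1,[-1.5,-0.4,0],[0,0,10]],[0.1,[-3,-0.8,0],[0,0,20]],[0.1,[-4.01,-1.13,0],[0,0,29]],[0.1,[-4.01,-1.13,0],[0,0,29]],[0.1,[-4.01,-1.13,0],[0,0,29]]]'; python3 -c "
from g import *
blobs('wrist','w13.png',[('lg',(.398,.104,.07)),('key',(.471,.02,.07)),('lat',(.4974,.131,.07))])"; python3 -m inch '[[0.1,[0,0,-0.5],[0,0,0]],[0.1,[0,0,-1],[0,0,0]],[0.1,[0,0,-1.5],[0,0,0]],[0.1,[0,0,-1.95],[0,0,0]],[0.1,[0,0,-1.95],[0,0,0]],[0.3,[0,0,-1.95],[0,0,0]],[0.46,[0,0,-1.95],[0,0,0]],[0.46,[0,0,-1.95],[0,0,0]]]'
```

```text
t: 42.28
tcp_pos: [0.399, 0.1041, 0.1798]
ee_rot: [0.257, 3.131, -0.0]
wrist_force: [0.7, 0.5, -0.6]
gripper_width: 0.0384
finger_force: 0.0
wrist key (212, 346) 11.0 [0.484 0.003] r/ang from hinge 0.1165 203.5
wrist key (240, 329) 26.5 [0.473 0.029] r/ang from hinge 0.1203 189.9
wrist lat (380, 336) 33.3 [0.497 0.132] r/ang from hinge 0.1254 138.9
t: 43.32
tcp_pos: [0.3986, 0.1041, 0.1311]
ee_rot: [0.254, 3.131, 0.0]
wrist_force: [-0.1, -0.7, -1.1]
gripper_width: 0.023
finger_force: 0.0
```

```bash
python3 -m inch '[[0.7,[0,0,0],[0,0,0]],[0.8,[0,0,0],[0,0,0]],[0.8,[0,0,0],[0,0,0]]]'
```

```text
t: 43.7
tcp_pos: [0.3985, 0.1041, 0.1312]
ee_rot: [0.254, 3.131, 0.0]
wrist_force: [-2.0, 0.3, 6.6]
gripper_width: 0.0138
finger_force: 58.5
```

```bash
python3 -m inch '[[0.46,[0,0,0],[0,0,0]],[0.46,[-0.02,-0.2,0],[0,0,5]],[0.46,[-0.03,-0.41,0],[0,0,10]],[0.46,[-0.01,-0.61,0],[0,0,15]],[0.46,[0.01,-0.81,0],[0,0,20]],[0.46,[0.06,-1.01,0],[0,0,25]],[0.46,[0.12,-1.2,0],[0,0,30]],[0.46,[0.2,-1.39,0],[0,0,35]],[0.46,[0.3,-1.57,0],[0,0,40]],[0.46,[0.41,-1.74,0],[0,0,45]],[0.46,[0.53,-1.9,0],[0,0,50]],[0.46,[0.53,-1.9,0],[0,0,50]]]'; python3 -m inch '[[0.46,[0.14,-0.15,0],[0,0,5]],[0.46,[0.29,-0.28,0],[0,0,10]],[0.46,[0.46,-0.4,0],[0,0,15]],[0.46,[0.63,-0.52,0],[0,0,20]],[0.46,[0.74,-0.57,0],[0,0,23]],[0.46,[0.74,-0.57,0],[0,0,23]]]'
```

```text
t: 45.2
tcp_pos: [0.4118, 0.0564, 0.1308]
ee_rot: [1.092, -2.946, 0.0]
wrist_force: [-0.2, 0.3, 0.2]
gripper_width: 0.0229
finger_force: 0.0
t: 45.95
tcp_pos: [0.4301, 0.0424, 0.1308]
ee_rot: [1.655, -2.67, -0.0]
wrist_force: [0.3, -0.5, 0.2]
gripper_width: 0.0234
finger_force: 0.0
```

```bash
python3 -m inch '[[0.46,[0.07,-0.03,0],[0,0,2]],[0.46,[0.15,-0.07,0],[0,0,4]],[0.46,[0.15,-0.07,0],[0,0,4]]]'; python3 -m inch '[[0.46,[0.05,-0.02,0],[0,0,1]],[0.46,[0.08,-0.03,0],[0,0,2]],[0.46,[0.08,-0.03,0],[0,0,2]]]'
```

```text
t: 46.32
tcp_pos: [0.4341, 0.0405, 0.1309]
ee_rot: [-1.751, 2.609, -0.0]
wrist_force: [-0.4, 0.5, -0.4]
gripper_width: 0.0236
finger_force: 0.0
t: 46.7
tcp_pos: [0.436, 0.0398, 0.1309]
ee_rot: [-1.796, 2.578, -0.0]
wrist_force: [0.3, 0.0, -0.5]
gripper_width: 0.0231
finger_force: 0.2
```

```bash
python3 -m inch '[[0.46,[0.05,-0.02,0],[0,0,1]],[0.46,[0.08,-0.03,0],[0,0,1]],[0.46,[0.08,-0.03,0],[0,0,1]]]'; python3 -m inch '[[0.46,[0.05,-0.02,0],[0,0,0]],[0.46,[0.07,-0.03,0],[0,0,0]],[0.46,[0.07,-0.03,0],[0,0,0]]]'
```

```text
t: 47.08
tcp_pos: [0.438, 0.039, 0.1309]
ee_rot: [1.818, -2.562, -0.0]
wrist_force: [-1.6, 0.1, 0.1]
gripper_width: 0.0232
finger_force: 0.4
t: 47.45
tcp_pos: [0.4385, 0.0387, 0.1306]
ee_rot: [1.817, -2.561, -0.003]
wrist_force: [-8.2, 2.6, 5.4]
gripper_width: 0.0233
finger_force: 4.2
```

```bash
python3 -m inch '[[0.46,[0.06,-0.02,0],[0,0,0]],[0.46,[0.06,-0.02,0],[0,0,0]]]'; python3 -m inch '[[0.34,[-0.15,0.06,0],[0,0,0]],[0.34,[-0.15,0.06,1],[0,0,0]],[0.34,[-0.15,0.06,2],[0,0,0]],[-1,[-0.6,0.5,4],[0,0,-10]],[-1,[-1.2,1,6],[0,0,-20]],[-1,[-1.2,1,6.5],[0,0,-30]],[-1,[-1.2,1,6.5],[0,0,-40]],[-1,[-1.2,1,6.5],[0,0,-50]],[-1,[-1.2,1,6.5],[0,0,-60]],[-1,[-1.2,1,6.5],[0,0,-68]],[-1,[-1.2,1,6.5],[0,0,-68]]]';  python3 -c "
from h import *
import pickle
c=snap('wrist','w14.png');pickle.dump(c,open('w14.pkl','wb'))
for p in((.4325,.0404,.07),(.4708,.0199,.07),(.4974,.1307,.07),(.4558,.0945,.054),(.448,.076,.058),(.523,.066,.044)): print(np.round(proj(c,p)))
u,v=[int(x) for x in proj(c,(.48,.066,.05))]
a=cv2.imread('pics/w14.png');d=cv2.resize(a[max(v-75,0):v+75,max(u-100,0):u+100],None,fx=4,fy=4,interpolation=cv2.INTER_CUBIC);print(u,v);cv2.imwrite('pics/c14.png',d)"
```

```text
t: 47.7
tcp_pos: [0.439, 0.0385, 0.1304]
ee_rot: [1.817, -2.56, -0.006]
wrist_force: [-14.3, 5.0, 10.8]
gripper_width: 0.0232
finger_force: 7.4
t: 49.08
tcp_pos: [0.4114, 0.0628, 0.2935]
ee_rot: [-0.076, 3.14, -0.0]
wrist_force: [-0.2, -0.5, 0.2]
gripper_width: 0.0853
finger_force: 0.0
[301. 201.]
[282. 233.]
[379. 259.]
[349. 219.]
[333. 213.]
[321. 265.]
322 235
```

View pics/c14.png

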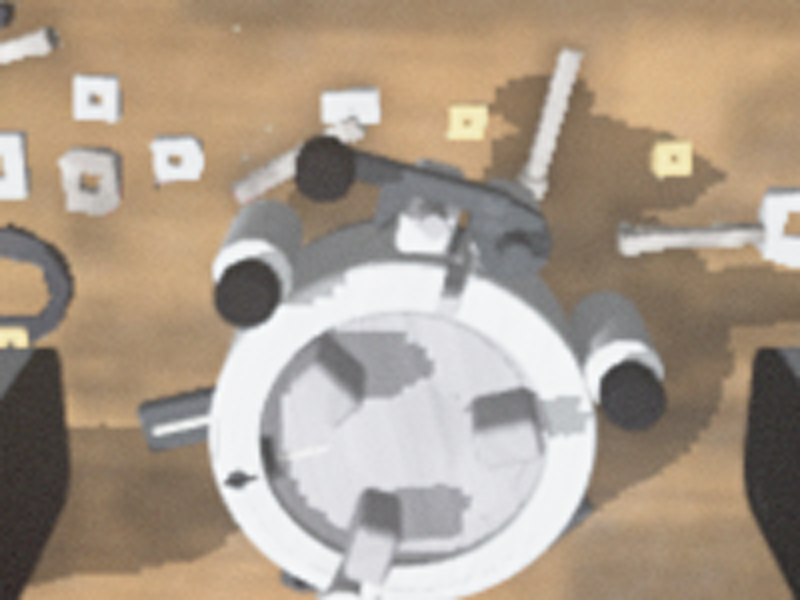

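The ring is closed round the cap, with the seam at (455,270). The cap's white line (310,450) points to the key mark (240,480). All three grips sit on their predicted shut pixels within 2 px, and the latch lies across the seam. Handing in.

```bash
python3 -c "
from station import env
print(env.hand_in())"
```

```text
the job is handed in; nothing more can be done
None
```

The job is handed in at about 49 s: scraper, sleeve, bottle and driver are in the tray, the cap's notch is lined up with the flange notch, both clamp halves are shut and the latch is home; the final picture agrees, but no verdict came back.

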